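# Wedge the rocking stool

### The job

The little wooden stool on the bench rocks because one of its legs is too short. Push the loose wooden wedge along the bench, thin edge first, under the short leg until it is snug and the stool no longer rocks but still stands level; then press down with the fingertips on the corner of the seat above that leg to check that it stays put, and take the hand away. Do not pick anything up, do not shove the stool along, and leave the tin, the dark block and the cork sanding block on the seat where they are.

Things in the scene. Friction and masses are not known exactly. Their poses are not given: they have to be found in the camera images.
- stool: Low loose stool of pale wood, about 1.9 kg: seat 190 (x) by 250 (y) by 28 mm, top at 188 mm. Origin on the bench amid the feet, z up. Four splayed round legs end in 32 mm balls at x = +-105, y = +-145 mm, outside the seat's outline. The leg at -x, +y is 8 mm short. At rest it stands level on the three full legs, the short foot 8 mm above the bench; pressing on that corner makes it rock over.
- short_foot (a point): Centre of the ball end (radius 16 mm) of the short leg: at (-105, +145, +24) mm in the stool's frame, so the lowest point of the foot is 16 mm below this point.
- seat_corner (a point): Point on top of the seat above the short leg, 23 mm in from both edges of the seat's corner: at (-72, +102, +188) mm in the stool's frame. Press here, within 40 mm, with 4 N or more for half a second.
- wedge: Loose wedge of dark wood, 60 g, flat on bench: 110 mm long (x), 50 wide (y), 22 high at the thick end (x = -55) tapering to 2 at the thin edge (x = +55, starts roughly towards the short foot). Origin mid underside, z up. It meets the foot when the foot's centre is 23 mm to +x of the origin. Slides with under 1 N and stays where left; once tight, pushing much above 6 N lifts or shoves the stool.
- wedge_face (a point): Middle of the wedge's sloping upper face, 12 mm above the middle of the underside. Its z axis stands square on the sloping face, its x axis runs down the slope to the thin edge, its y axis is the wedge's. The foot touches the face when short_foot is 16 mm from it along this z.
- tin: Closed metal tin, 90 mm diameter, 100 mm high, bystander. Origin under its centre.
- offcut: Rectangular block of the same dark wood, 110 x 50 x 35 mm, too high to go under the foot, bystander. Origin in the middle of its underside.
- sander: Cork sanding block, 110 x 65 x 30 mm, 80 g, lying loose on the middle of the stool's seat; it stays there, bystander. Origin in the middle of its underside.
Mind the look-alikes: they are no part of the job. What is shaped like the wedge but purple is not meant.

How it is judged:
By the outcome, as a careful person would: the job done as asked, in the order asked, and still so for the second after the job is handed in, with the robot touching nothing.
It also fails if it takes over 64 s, if anything falls off the work surface, if the arm or the gripper's body presses on something with over 40 N, if the wrist force passes 120 N, or if a joint passes its speed limit or range.

### The arm

A 7-joint arm with a two-finger parallel gripper is mounted at the origin on the work surface. World frame = base frame: x ahead of the robot, y to its left, z up, the work surface at z = 0. Lengths are in m, angles in rad, forces in N, time in s.
With the tool pointing down it reaches from about 0.4 to 0.85 m from the base axis. Payload 4.5 kg.
Tool frame: the origin (TCP) lies where the fingers leave the gripper's body, on its centre line; the fingertips stand 73 mm ahead of it and the grasp point (between the pads) lies 54 mm ahead of it (env.tip_extent is the distance from the TCP to the fingertips, in m); z points along the fingers, y is the direction in which the jaws open and shut (so a half turn about z gives the same grasp; the last joint's range is limited). The gripper opens to 85 mm and grips with 20 to 120 N. Pads are 22 mm wide; open, the fingers measure 114 mm over their backs; the gripper's body (76 mm by 85 mm) begins 54 mm behind the grasp point. The pads swing forward as they close: fully open they stand 13 mm farther back than shut.
Start: joints at [1.355, 0.689, -0.195, 1.565, 0.157, 0.902, -0.215], TCP at [0.155, -0.606, 0.304] pointing down, gripper open.
Joint ranges: [-3.01, 3.01], [-0.46, 2.08], [-1.47, 1.51], [0.13, 2.56], [-1, 4.14], [0.04, 2.09], [-2.66, 2.66]. Speed limits (rad/s): [2.57, 2.57, 3.14, 3.14, 3.14, 3.14, 3.14].

### API

Orientations are given as a rotation vector (axis times angle).
In Python, from workcell import monitor, eyes, env gives the robot as it stands.
- The arm moves only by the shell command python3 -m jog 'ROWS' [OPENING] [FORCE]. ROWS is JSON, a list of rows, each a list of 2 entries, a list of its own where there are three numbers: the shift along the tool's x, y, z in mm, then the turn, a rotation vector about the tool's x, y, z in degrees. A call has 1 to 10 rows; each row shifts and turns the pose as measured when the row begins, along the tool's axes as they then stand; what a row does not reach is not made up. A row lasts 1/8 s, in which the tool goes at most 62.5 mm and 10.7 degrees, less where a joint would pass 70% of its speed; a pose out of reach is approached as far as the arm can. A call is refused whole if a number of a shift passes 62.5 or a number of a turn 10.7, either way. A call with a gripper value outside its range is refused whole. OPENING is the opening, from -1 (shut) to 1 (fully open), set as the call begins (- or left out, the last holds). The fingers move at their own pace and stop on an object; FORCE is the grip in N (left out, the last holds). Time passes only in rows, so rows that do not move let the fingers close. It gives the time, the measured TCP pose, the force and the opening at its end, in the units of the state.
- monitor.read_state(): the state, without advancing time (a new reading comes with each control period).
- eyes.capture(name): name is "side" or "top" or "wrist"; returns the picture (480x640x3 uint8, blue, green, red); there is no depth.
- eyes.camera_model(name): a dict with "fx", "fy", "cx", "cy" (pixels), "k1" (the pictures are not rectified: a ray, as slopes to the right and down, at radius r is drawn at 1 + k1 r^2 times it, then the intrinsics apply), "view" (4x4, takes a point from world to camera coordinates). Camera axes: x right, y down, z forward; pixel columns grow to the right and rows downward; lengths in m; the calibration is good to about 2 mm. A picture is of the moment at which its call begins: read the wrist's pose just before it. camera_model takes no time and is no camera call; for the wrist camera it gives the pose at the moment of the call.
- env.sign_off(): hands the job in, once; it reports no verdict.
The state is a dict: "t": time; "joint_pos": joint angles; "qd": joint speeds; "joint_torque": joint torques, N m; "tcp_pos": TCP position; "tool_rot": TCP orientation; "ft_force": force on the tool from outside, world axes, zero at the start; "ft_torque": the same for the moment, N m; "grip_width": opening from 0.0 (shut) to 1.0 (fully open).
Only numpy, scipy, OpenCV 4.12 (cv2) and the standard library are available. Lean on these libraries where they do the work, as an engineer would, in place of code of your own. Each camera call takes 0.05 s, during which the arm holds its last target.

## Working session

There is one attempt and no reset: what is moved stays moved. The work goes in short steps, Python scripts to look and compute and a shell command to move; the robot and the scene stay as the last step left them, time stands still between calls to the robot, and variables do not carry over. Pictures are saved under pics/ and viewed, and the job is handed in when it is done.

```bash
ls; mkdir -p pics
python3 - <<'E'
from workcell import monitor, eyes, env
import cv2
s=monitor.read_state();print(s['t'],s['tcp_pos'],s['tool_rot'],s['ft_force'],env.tip_extent)
for n in("side","top"):
    cv2.imwrite(f"pics/{n}0.png",eyes.capture(n)); print(n,eyes.camera_model(n))
E
```

```text
pics
0.0 [ 0.15434268 -0.6051047   0.30306893] [-3.11530899e+00 -3.91286198e-01  5.63657654e-04] [-0.02491608  0.21866015  0.51127552] 0.0726
side {'fx': 522.8064090382313, 'fy': 522.8064090382313, 'cx': 321.7662751994202, 'cy': 241.39515358788987, 'k1': 0.04724855654000233, 'view': array([[ 0.90958628, -0.41546181, -0.00665504, -0.49626221],
       [-0.33029883, -0.71323276, -0.61822465,  0.26295681],
       [ 0.25210214,  0.56452681, -0.78597328,  1.1010474 ],
       [ 0.        ,  0.        ,  0.        ,  1.        ]])}
top {'fx': 448.3385751223429, 'fy': 448.3385751223429, 'cx': 324.86542746568034, 'cy': 242.36345204953784, 'k1': -0.07914430592646457, 'view': array([[ 0.15512408, -0.98788535,  0.00436507, -0.06604736],
       [-0.9583499 , -0.15155583, -0.24206672,  0.55471717],
       [ 0.23979572,  0.03336712, -0.97024979,  0.88460784],
       [ 0.        ,  0.        ,  0.        ,  1.        ]])}
```

View pics/side0.png

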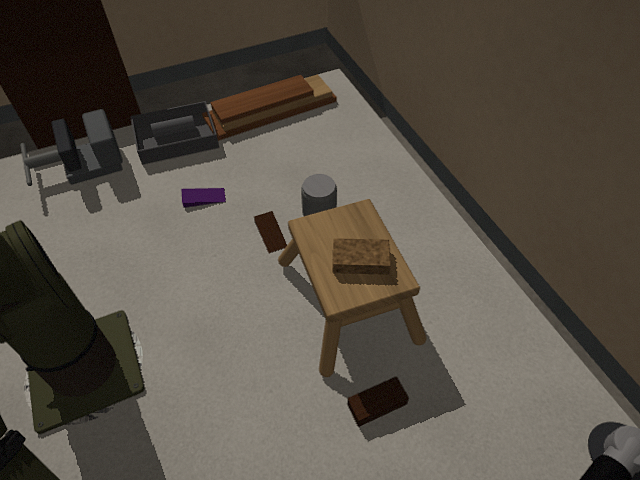

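View pics/top0.png

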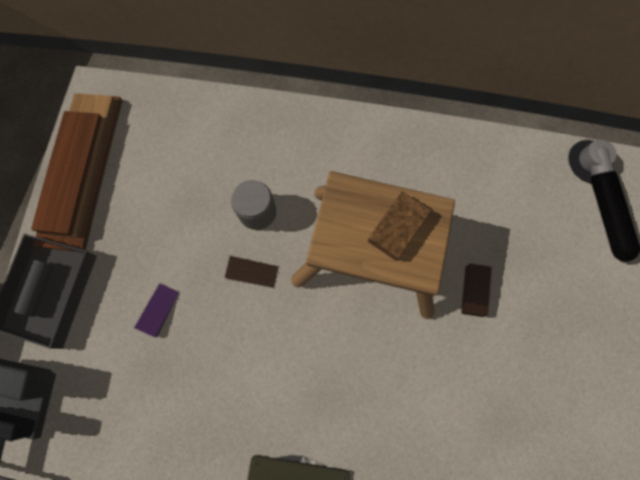

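Run:
```python
import cv2
t=cv2.imread("pics/top0.png");s=cv2.imread("pics/side0.png")
cv2.imwrite("pics/ct.png",cv2.resize(cv2.convertScaleAbs(t[220:340,210:350],alpha=2),(700,600),interpolation=cv2.INTER_CUBIC))
cv2.imwrite("pics/cs.png",cv2.resize(cv2.convertScaleAbs(s[190:290,230:370],alpha=2),(770,550),interpolation=cv2.INTER_CUBIC))
cv2.imwrite("pics/cst.png",cv2.resize(cv2.convertScaleAbs(t[150:340,280:500],alpha=1.6),(660,570),interpolation=cv2.INTER_CUBIC))
```

```text
(no output)
```

View pics/ct.png

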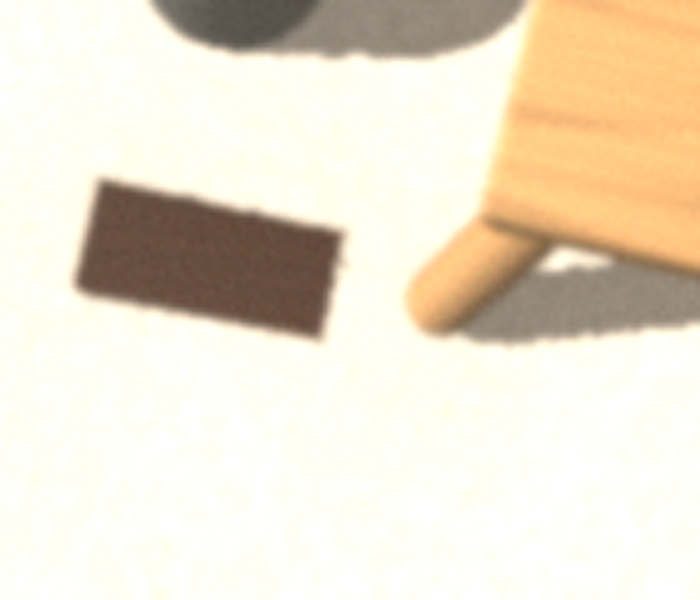

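View pics/cs.png

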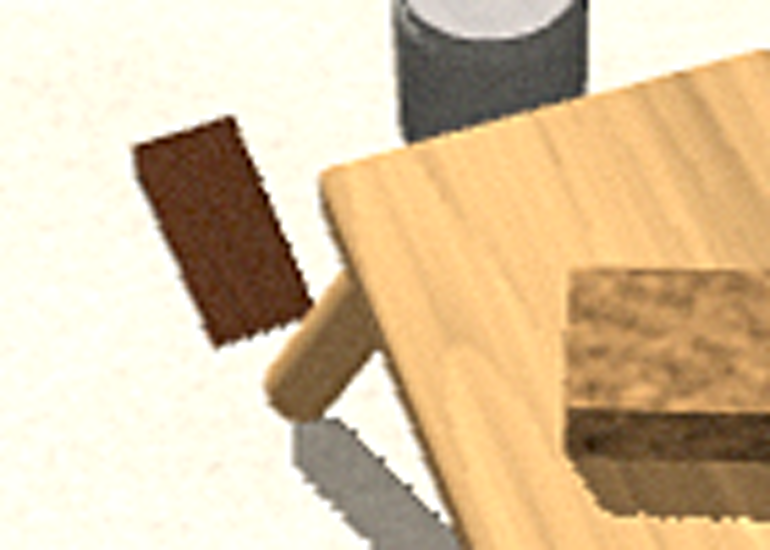

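View pics/cst.png

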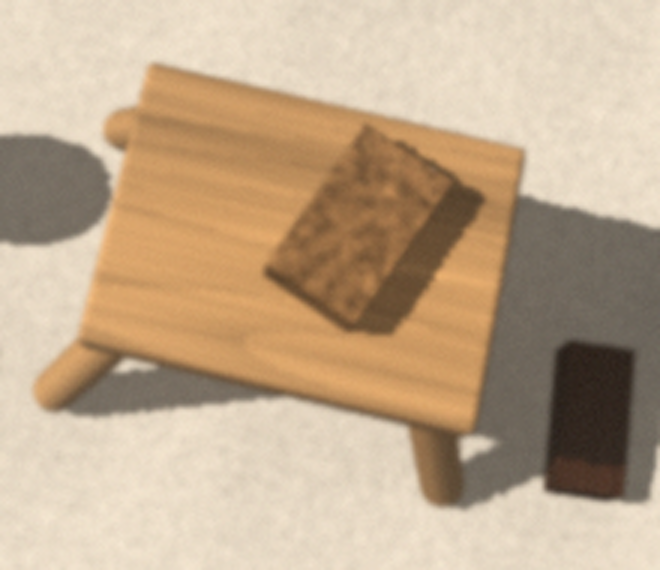

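```bash
cat > h.py <<'E'
import numpy as np
from scipy.optimize import least_squares
from workcell import monitor, eyes, env
def proj(m,P):
    P=np.atleast_2d(P); c=P@m['view'][:3,:3].T+m['view'][:3,3]
    s=c[:,:2]/c[:,2:]; s=s*(1+m['k1']*(s**2).sum(1))[:,None]
    return s*[m['fx'],m['fy']]+[m['cx'],m['cy']]
def pose(p,L):
    c,s=np.cos(p[2]),np.sin(p[2]); L=np.array(L,float)/1000
    return np.c_[p[0]+c*L[:,0]-s*L[:,1],p[1]+s*L[:,0]+c*L[:,1],L[:,2]]
def fit(obs,p0):  # obs: list of (cam, localpts mm, px)
    f=lambda p:np.concatenate([(proj(m,pose(p,L))-px).ravel() for m,L,px in obs])
    r=least_squares(f,p0); return r.x,f(r.x).reshape(-1,2).round(1)
E
cat > f.py <<'E'
from h import *
T=eyes.camera_model("top");S=eyes.camera_model("side")
cr=lambda a,s,o:(np.array(a,float)+.5)/s-.5+np.array(o)
W=[[-55,-25,22],[-55,25,22],[55,-25,2],[55,25,2]]
wt=cr([[77,290],[100,180],[322,338],[342,230]],5,(210,220))
ws=cr([[133,147],[235,116],[217,348],[312,305]],5.5,(230,190))
# thin end faces right in top = -y world; yaw ~ -pi/2 ; wedge +y -> world +x (up)
for name,o in(("top",[(T,W,wt)]),("side",[(S,W,ws)]),("both",[(T,W,wt),(S,W,ws)])):
    p,r=fit(o,[.5,.0,-1.5]);print("wedge",name,p.round(4),np.degrees(p[2]).round(1),abs(r).max(), r.tolist() if name!="both" else "")
Wf=[[-55,-25,2],[-55,25,2],[55,-25,22],[55,25,22]]
p,r=fit([(T,Wf,wt),(S,Wf,ws)],[.5,.0,-1.5]);print("flipped",p,r.tolist())
Q=[[95,125,188],[95,-125,188],[-95,-125,188],[-95,125,188]]
st=cr([[153,65],[523,150],[474,430],[82,342]],3,(280,150))
ss=np.array([[370,200],[419,290],[328,318],[289,219]],float)
for name,o in(("top",[(T,Q,st)]),("side",[(S,Q,ss)]),("both",[(T,Q,st),(S,Q,ss)])):
    p,r=fit(o,[.6,-.15,0]);print("stool",name,p.round(4),np.degrees(p[2]).round(1),r.tolist())
    fc=pose(p,[[-105,145,24],[-72,102,188],[105,145,16],[-105,-145,16]]);print(fc.round(4).tolist());print(proj(T,fc).round(1).tolist(),proj(S,fc).round(1).tolist())
E
python3 f.py
```

```text
wedge top [ 0.4809  0.1731 -1.583 ] -90.7 0.6 [[-0.6, -0.1], [-0.3, -0.0], [0.4, 0.1], [0.6, -0.0]]
wedge side [ 0.4824  0.1719 -1.5997] -91.7 1.3 [[-0.4, -0.4], [-0.3, -0.5], [-0.6, -0.3], [1.3, 1.1]]
wedge both [ 0.4816  0.1727 -1.5898] -91.1 1.0 
flipped [ 0.4814921   0.17317689 -1.62786124] [[1.1, -0.0], [2.2, 0.7], [-1.3, -0.5], [0.0, -0.9], [0.5, 4.1], [0.5, 4.4], [-2.6, -5.6], [-0.2, -3.7]]
stool top [ 0.5683 -0.0856 -0.0763] -4.4 [[-1.8, -1.5], [2.0, -1.2], [1.7, 2.0], [-1.8, 0.2]]
[[0.4746, 0.067, 0.024], [0.5043, 0.0216, 0.188], [0.684, 0.051, 0.016], [0.4525, -0.2222, 0.016]]
[[298.1, 280.8], [320.3, 254.7], [320.4, 193.7], [427.6, 311.6]] [[282.7, 259.8], [298.9, 224.5], [364.2, 237.7], [325.4, 369.0]]
stool side [ 0.5693 -0.0904 -0.1015] -5.8 [[1.3, -1.9], [2.2, -0.1], [-1.8, 0.4], [-1.6, 0.8]]
[[0.4795, 0.0645, 0.024], [0.508, 0.0184, 0.188], [0.6884, 0.0432, 0.016], [0.4501, -0.224, 0.016]]
[[299.5, 278.8], [322.4, 253.0], [324.0, 192.4], [428.3, 312.9]] [[285.0, 259.8], [301.1, 225.0], [367.2, 239.3], [324.8, 370.2]]
stool both [ 0.5689 -0.0875 -0.0873] -5.0 [[-0.1, -2.2], [3.4, -0.6], [2.1, 2.4], [-1.1, -0.9], [-0.5, -2.9], [1.7, -2.0], [-1.5, -0.4], [-2.9, 0.6]]
[[0.477, 0.0661, 0.024], [0.5061, 0.0203, 0.188], [0.6862, 0.0478, 0.016], [0.4517, -0.2228, 0.016]]
[[298.7, 279.8], [321.2, 253.9], [322.0, 193.1], [427.9, 312.1]] [[283.8, 259.7], [299.9, 224.7], [365.6, 238.3], [325.2, 369.4]]
```

```bash
cat >> h.py <<'E'
from scipy.spatial.transform import Rotation as Ro
def tgt(yaw_x): # tool down, tool x at yaw (deg)
    return Ro.from_euler('z',yaw_x,degrees=True)*Ro.from_rotvec([np.pi,0,0])
def go(p,yaw,n):
    """rounded tool-axis rows from measured pose to p,yaw in n rows"""
    s=monitor.read_state(); a=np.array(s['tcp_pos']); R=Ro.from_rotvec(s['tool_rot']); G=tgt(yaw); p=np.array(p)
    p0=a.copy(); out=[]
    for i in range(1,n+1):
        q=p0+(p-p0)*i/n
        d=(R.inv().apply(q-a)*1000).round(1 if n==1 else 0); w=np.degrees((R.inv()*G).as_rotvec())
        w=(w/(n-i+1)).round(1)
        out.append([d.tolist(),w.tolist()]); a=a+R.apply(d/1000); R=R*Ro.from_rotvec(np.radians(w))
    print(str(out).replace(' ',''))
def st():
    s=monitor.read_state();R=Ro.from_rotvec(s['tool_rot']).as_matrix()
    print('t',round(s['t'],2),'p',np.round(s['tcp_pos'],4),'xyaw',np.degrees(np.arctan2(R[1,0],R[0,0])).round(2),'z',R[:,2].round(3),'F',np.round(s['ft_force'],2),'g',round(float(s['grip_width']),3),'j',np.round(s['joint_pos'],2))
E
python3 -c "
from h import *
st(); go([.36,-.34,.36],48,8)
T=eyes.camera_model('top')
print(proj(T,[[.44,.37,.02],[.63,.17,0]]))"
```

```text
t 0.1 p [ 0.1543 -0.6052  0.3032] xyaw 14.32 z [-0.001  0.002 -1.   ] F [0.09 0.01 0.63] g 0.999 j [ 1.35  0.69 -0.19  1.57  0.16  0.9  -0.22]
[[[33.0,-26.0,-7.0],[-0.0,-0.0,-4.2]],[[35.0,-23.0,-7.0],[-0.0,-0.0,-4.2]],[[37.0,-21.0,-7.0],[-0.0,-0.0,-4.2]],[[37.0,-18.0,-7.0],[-0.0,-0.0,-4.2]],[[40.0,-15.0,-7.0],[-0.0,-0.0,-4.2]],[[40.0,-12.0,-7.0],[-0.0,-0.0,-4.2]],[[41.0,-9.0,-7.0],[-0.0,-0.0,-4.2]],[[41.0,-6.0,-8.0],[-0.1,-0.0,-4.3]]]
[[161.07254829 274.88826414]
 [266.3042776  210.21286984]]
```

Things that could pass for the wedge in the top view are the brown slab at (251,271), the dark thick block at (476,290), which is the offcut in the stool's shadow, and the purple wedge at (157,310). I choose the brown slab at (251,271). The close crop shows it lies flat, and the corner fit holds only with the thin edge to the right, towards the short foot at (298,280).

```bash
python3 -m jog '[[[33,-26,-7],[0,0,-4.2]],[[35,-23,-7],[0,0,-4.2]],[[37,-21,-7],[0,0,-4.2]],[[37,-18,-7],[0,0,-4.2]],[[40,-15,-7],[0,0,-4.2]],[[40,-12,-7],[0,0,-4.2]],[[41,-9,-7],[0,0,-4.2]],[[41,-6,-8],[0,0,-4.3]]]' -0.53 && python3 -c "
from h import *
st(); go([.46,-.02,.36],75,8)"
```

```text
t: 1.1
tcp_pos: [0.3606, -0.3329, 0.3582]
tool_rot: [-2.856, -1.291, 0.005]
ft_force: [1.0, -1.2, 0.5]
grip_width: 0.234
t 1.1 p [ 0.3606 -0.3329  0.3582] xyaw 48.66 z [-0.006  0.006 -1.   ] F [ 1.   -1.2   0.52] g 0.234 j [ 0.91  0.46 -0.39  1.88  0.22  0.86 -0.31]
[[[38.0,-17.0,-0.0],[-0.1,-0.0,-3.3]],[[38.0,-14.0,-0.0],[-0.1,-0.0,-3.3]],[[39.0,-12.0,-0.0],[-0.0,-0.0,-3.3]],[[40.0,-10.0,-0.0],[-0.1,-0.0,-3.3]],[[40.0,-7.0,-1.0],[-0.0,-0.0,-3.3]],[[41.0,-5.0,0.0],[-0.0,-0.0,-3.3]],[[41.0,-3.0,0.0],[-0.1,-0.1,-3.3]],[[41.0,-1.0,-0.0],[-0.0,-0.0,-3.2]]]
```

```bash
python3 -m jog '[[[38,-17,0],[0,0,-3.3]],[[38,-14,0],[0,0,-3.3]],[[39,-12,0],[0,0,-3.3]],[[40,-10,0],[0,0,-3.3]],[[40,-7,-1],[0,0,-3.3]],[[41,-5,0],[0,0,-3.3]],[[41,-3,0],[0,0,-3.3]],[[41,-1,0],[0,0,-3.2]]]' && python3 -c "
from h import *
st(); go([.483,.262,.33],88.9,8)"
```

```text
t: 2.1
tcp_pos: [0.4597, -0.0092, 0.3596]
tool_rot: [-2.472, -1.926, 0.003]
ft_force: [0.7, -0.4, -0.3]
grip_width: 0.235
t 2.1 p [ 0.4597 -0.0092  0.3596] xyaw 75.84 z [-0.007  0.005 -1.   ] F [ 0.66 -0.36 -0.3 ] g 0.235 j [ 0.3   0.44 -0.55  1.95  0.29  0.84 -0.66]
[[[34.0,-5.0,4.0],[-0.1,-0.0,-1.6]],[[33.0,-5.0,4.0],[-0.0,-0.0,-1.6]],[[34.0,-4.0,4.0],[-0.1,-0.0,-1.6]],[[34.0,-2.0,3.0],[-0.0,-0.0,-1.7]],[[34.0,-2.0,4.0],[-0.1,-0.1,-1.6]],[[34.0,-0.0,4.0],[-0.0,-0.0,-1.7]],[[34.0,-0.0,4.0],[-0.1,-0.1,-1.6]],[[34.0,1.0,4.0],[-0.0,-0.0,-1.7]]]
```

```bash
python3 -m jog '[[[34,-5,4],[0,0,-1.6]],[[33,-5,4],[0,0,-1.6]],[[34,-4,4],[0,0,-1.6]],[[34,-2,3],[0,0,-1.7]],[[34,-2,4],[0,0,-1.6]],[[34,0,4],[0,0,-1.7]],[[34,0,4],[-0.1,0,-1.6]],[[28,1,4],[-0.1,-0.1,-1.7]]]' && python3 -c "
from h import *
import cv2
st(); go([.483,.262,.12],88.9,8)
m=eyes.camera_model('wrist');cv2.imwrite('pics/w1.png',eyes.capture('wrist'));print(m)
print(proj(m,pose([.4816,.1727,-1.59],[[-55,-25,22],[-55,25,22],[55,-25,2],[55,25,2]])))
print(proj(m,[[.4765,.0665,.024]]))
"
```

```text
t: 3.1
tcp_pos: [0.481, 0.2647, 0.3267]
tool_rot: [-2.229, -2.206, 0.006]
ft_force: [-0.0, -0.2, -1.0]
grip_width: 0.236
t 3.1 p [0.481  0.2647 0.3267] xyaw 89.42 z [-0.007  0.001 -1.   ] F [-0.05 -0.22 -1.  ] g 0.236 j [-0.25  0.6  -0.56  1.75  0.39  0.9  -0.99]
[[[-0.0,0.0,26.0],[-0.0,-0.0,0.1]],[[-1.0,1.0,26.0],[-0.1,-0.0,0.1]],[[-0.0,0.0,25.0],[-0.0,-0.0,0.1]],[[-0.0,1.0,26.0],[-0.1,-0.0,0.0]],[[-1.0,-0.0,26.0],[-0.0,-0.0,0.1]],[[-0.0,0.0,26.0],[-0.1,-0.0,0.0]],[[-0.0,1.0,26.0],[-0.0,-0.0,0.1]],[[-1.0,-0.0,26.0],[-0.1,-0.1,0.0]]]
{'fx': 354.46314386285536, 'fy': 354.46314386285536, 'cx': 316.41902485577714, 'cy': 241.27931416839021, 'k1': -0.015490158254153797, 'view': array([[ 0.99992544, -0.00988095, -0.00717435, -0.4750612 ],
       [-0.00699017, -0.9449389 ,  0.32717214,  0.20537916],
       [-0.0100121 , -0.3270976 , -0.94493752,  0.49542544],
       [ 0.        ,  0.        ,  0.        ,  1.        ]])}
[[298.62859056 235.69592066]
 [343.45595368 236.19379448]
 [300.11329063 312.99276459]
 [339.45014047 313.45848011]]
[[316.8742281  357.90313006]]
```

View pics/w1.png

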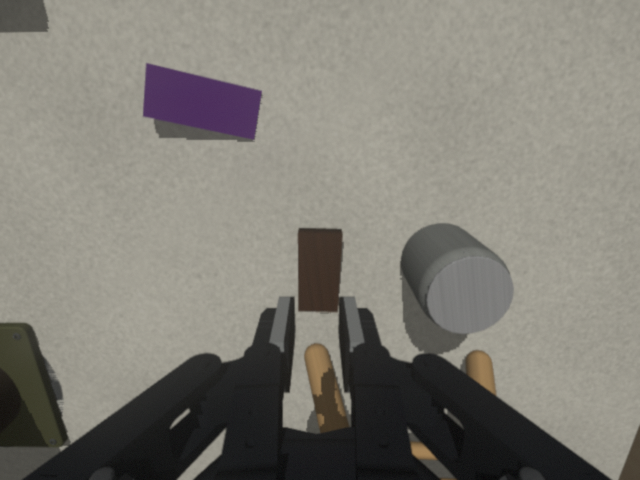

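The wrist view shows the wedge at columns 298–342, rows 228–311, and the short foot centred near (317,355). Both match the fitted poses within a pixel or so. I descend behind the thick end.

```bash
python3 -m jog '[[[0,0,26],[0,0,0.1]],[[-1,1,26],[-0.1,0,0.1]],[[0,0,26],[0,0,0.1]],[[0,1,26],[-0.1,0,0]],[[-1,0,26],[0,0,0.1]],[[0,0,26],[-0.1,0,0]],[[0,1,26],[0,0,0.1]],[[0,0,26],[-0.1,-0.1,0]]]' && python3 -c "
from h import *
st(); go([.483,.262,.079],88.9,4)
"
```

```text
t: 4.15
tcp_pos: [0.4827, 0.269, 0.1119]
tool_rot: [-2.234, -2.204, -0.006]
ft_force: [0.4, -1.3, -0.7]
grip_width: 0.234
t 4.15 p [0.4827 0.269  0.1119] xyaw 89.24 z [ 0.     0.005 -1.   ] F [ 0.39 -1.26 -0.7 ] g 0.234 j [-0.4   0.91 -0.32  1.91  0.65  0.42 -1.22]
[[[-2.0,0.0,8.0],[0.0,-0.1,0.1]],[[-2.0,0.0,8.0],[0.0,-0.1,0.1]],[[-1.0,0.0,9.0],[0.0,-0.1,0.1]],[[-2.0,0.0,8.0],[0.0,-0.0,0.0]]]
```

```bash
python3 -m jog '[[[-2,0,8],[0,-0.1,0.1]],[[-2,0,8],[0,-0.1,0.1]],[[-1,0,8],[0,-0.1,0.1]],[[-2,0,6],[0,0,0]],[[0,0,0],[0,0,0]]]' && python3 -c "
from h import *
import cv2
st(); cv2.imwrite('pics/s2.png',cv2.resize(cv2.convertScaleAbs(eyes.capture('side')[150:290,190:340],alpha=2),(600,560),interpolation=cv2.INTER_CUBIC))
cv2.imwrite('pics/w2.png',eyes.capture('wrist'))
"
```

```text
t: 4.78
tcp_pos: [0.4826, 0.2609, 0.0802]
tool_rot: [2.242, 2.199, -0.002]
ft_force: [-0.7, -0.9, 0.3]
grip_width: 0.233
t 4.78 p [0.4826 0.2609 0.0802] xyaw 88.89 z [-0.    -0.001 -1.   ] F [-0.65 -0.92  0.26] g 0.233 j [-0.42  0.96 -0.27  1.92  0.68  0.35 -1.25]
```

View pics/s2.png

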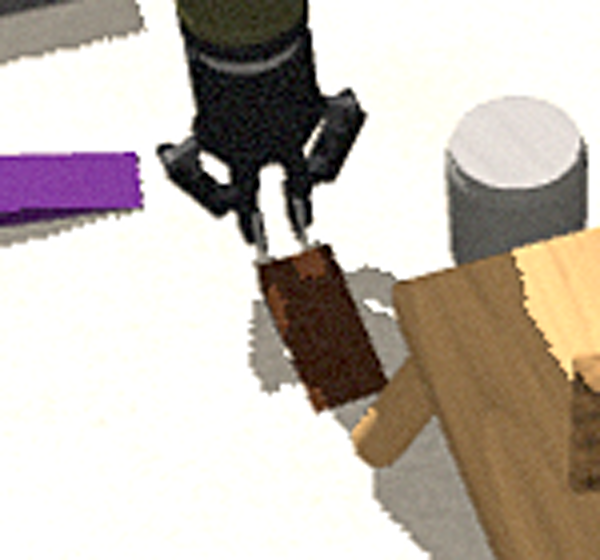

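View pics/w2.png

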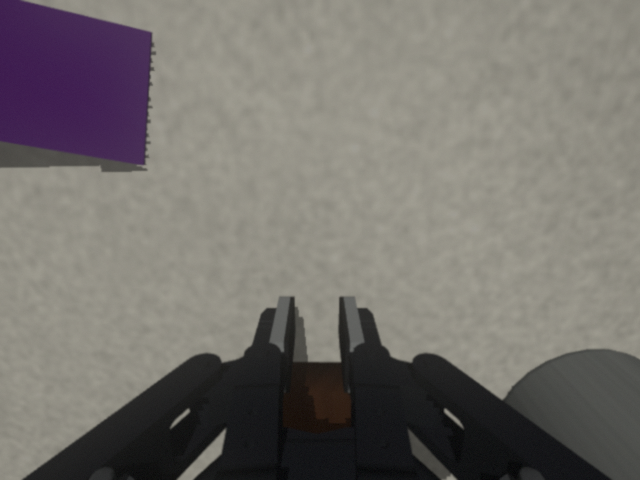

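```bash
python3 -m jog '[[[-8,0,0],[0,0,0]],[[-9,0,0],[0,0,0]],[[-9,0,0],[0,0,0]],[[-9,0,0],[0,0,0]],[[-9,0,0],[0,0,0]],[[-9,0,0],[0,0,0]],[[-9,0,0],[0,0,0]],[[-9,0,0],[0,0,0]],[[-6,0,0],[0,0,0]],[[0,0,0],[0,0,0]]]' && python3 -c "
from h import *
import cv2
st(); go([.4815,.162,.080],88.9,4)
cv2.imwrite('pics/t3.png',cv2.resize(cv2.convertScaleAbs(eyes.capture('top')[220:340,210:350],alpha=2),(700,600),interpolation=cv2.INTER_CUBIC))
cv2.imwrite('pics/s3.png',cv2.resize(cv2.convertScaleAbs(eyes.capture('side')[190:290,230:370],alpha=2),(770,550),interpolation=cv2.INTER_CUBIC))
"
```

```text
t: 6.12
tcp_pos: [0.4816, 0.1783, 0.0814]
tool_rot: [2.244, 2.198, 0.001]
ft_force: [-0.2, 0.2, 0.5]
grip_width: 0.235
t 6.12 p [0.4816 0.1783 0.0814] xyaw 88.81 z [ 0.001 -0.    -1.   ] F [-0.21  0.17  0.5 ] g 0.235 j [-0.32  0.94 -0.21  2.03  0.75  0.25 -1.2 ]
[[[-4.0,0.0,0.0],[0.0,0.0,-0.0]],[[-4.0,0.0,1.0],[0.0,0.0,-0.0]],[[-4.0,0.0,0.0],[0.0,0.0,-0.0]],[[-4.0,0.0,0.0],[0.1,0.0,-0.1]]]
```

View pics/s3.png

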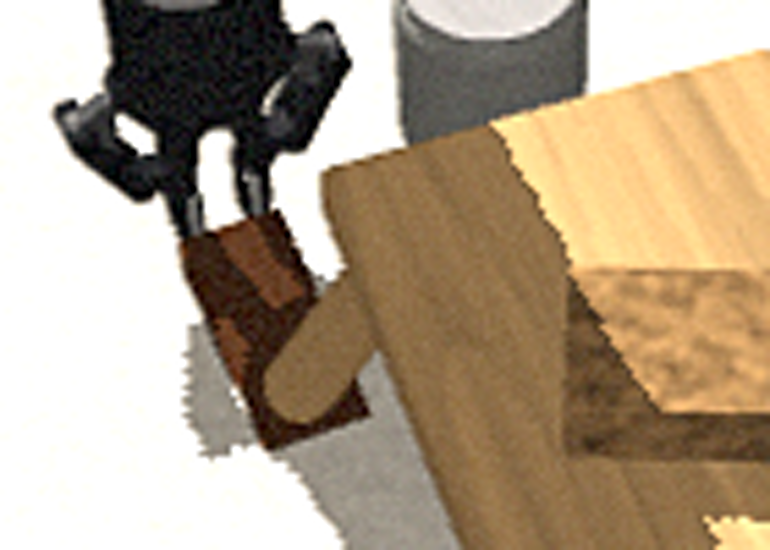

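View pics/t3.png

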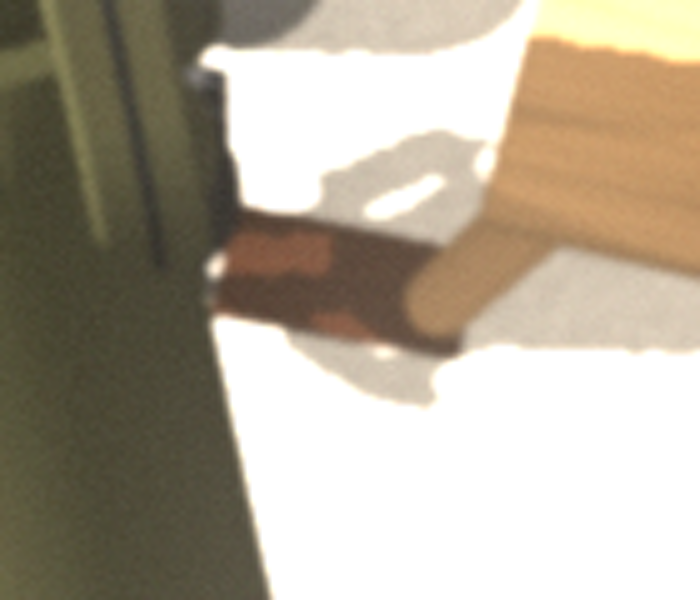

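The wedge is straight, and its thin edge is just past the foot in both views: foot at (300,385) in the side crop and (440,300) in the top crop. From here I use small force-watched steps. F_y has to be measured at rest.

```bash
python3 -m jog '[[[-3,0,0.3],[0,0,0]],[[-3,0,0.3],[0,0,0]],[[-3,0,0],[0,0,0]],[[-3,0,0],[0,0,0]],[[0,0,0],[0,0,0]]]' ; python3 -m jog '[[[-1.5,0,0],[0,0,0]],[[-1.5,0,0],[0,0,0]]]'; python3 -m jog '[[[-1.5,0,0],[0,0,0]]]'; python3 -m jog '[[[-1.5,0,0],[0,0,0]]]'
```

```text
t: 6.85
tcp_pos: [0.4814, 0.1675, 0.0809]
tool_rot: [-2.242, -2.201, -0.004]
ft_force: [0.4, -0.2, 1.9]
grip_width: 0.232
t: 7.1
tcp_pos: [0.4814, 0.1646, 0.0809]
tool_rot: [-2.241, -2.201, -0.005]
ft_force: [-0.6, 0.3, 0.5]
grip_width: 0.232
t: 7.22
tcp_pos: [0.4814, 0.1631, 0.0809]
tool_rot: [-2.241, -2.201, -0.005]
ft_force: [-0.5, 0.6, 0.2]
grip_width: 0.236
t: 7.35
tcp_pos: [0.4813, 0.1615, 0.0809]
tool_rot: [-2.241, -2.201, -0.005]
ft_force: [1.2, -0.4, 0.6]
grip_width: 0.235
```

```bash
for i in 1; do :; done; python3 -m jog '[[[-1.5,0,0],[0,0,0]],[[-1,0,0],[0,0,0]]]'|sed -n '2p;4p'; python3 -m jog '[[[-1,0,0],[0,0,0]]]'|sed -n '2p;4p'; python3 -m jog '[[[-1,0,0],[0,0,0]]]'|sed -n '2p;4p'; python3 -m jog '[[[-0.8,0,0],[0,0,0]]]'|sed -n '2p;4p'
```

```text
tcp_pos: [0.4813, 0.1591, 0.0809]
ft_force: [-0.1, 1.8, -0.4]
tcp_pos: [0.4814, 0.1587, 0.0809]
ft_force: [-1.0, 2.0, -0.3]
tcp_pos: [0.4814, 0.1584, 0.0809]
ft_force: [0.1, 2.2, 0.4]
tcp_pos: [0.4814, 0.1582, 0.0809]
ft_force: [-0.7, 3.5, 0.2]
```

```bash
python3 -m jog '[[[-1,0,0],[0,0,0]]]'|sed -n '2p;4p'; python3 -m jog '[[[-1,0,0],[0,0,0]]]'|sed -n '2p;4p';  python3 - <<'E'
from h import *
import cv2
F=[]
t=eyes.capture('top');s=eyes.capture('side')
for i in range(3): F.append(monitor.read_state()['ft_force'])
print(np.round(F,2)); st()
cv2.imwrite('pics/t4.png',t);cv2.imwrite('pics/s4.png',s)
cv2.imwrite('pics/s4c.png',cv2.resize(cv2.convertScaleAbs(s[190:290,230:370],alpha=2),(770,550),interpolation=cv2.INTER_CUBIC))
# stool motion via phase correlation on seat grain region / right side
for n,a,box in(('top',t,(200,290,370,440)),('side',s,(255,330,345,420))):
    b=cv2.imread(f'pics/{n}0.png'); y0,y1,x0,x1=box
    f=lambda i:np.float32(cv2.cvtColor(i,cv2.COLOR_BGR2GRAY)[y0:y1,x0:x1])
    print(n,cv2.phaseCorrelate(f(b),f(a),cv2.createHanningWindow((x1-x0,y1-y0),cv2.CV_32F)))
E
```

```text
tcp_pos: [0.4814, 0.1578, 0.081]
ft_force: [-0.4, 2.4, -0.9]
tcp_pos: [0.4814, 0.1575, 0.081]
ft_force: [-0.0, 5.0, -0.0]
[[-1.46  3.62  0.16]
 [-1.46  3.62  0.16]
 [-1.46  3.62  0.16]]
t 8.32 p [0.4814 0.1574 0.081 ] xyaw 89.11 z [ 0.004  0.009 -1.   ] F [-1.46  3.62  0.16] g 0.234 j [-0.28  0.93 -0.2   2.06  0.78  0.21 -1.18]
top ((0.2780878891205987, -0.5366998359321045), 0.5487787906034494)
side ((0.3145552494055721, 0.5115283778152673), 0.6054847234090169)
```

View pics/s4c.png

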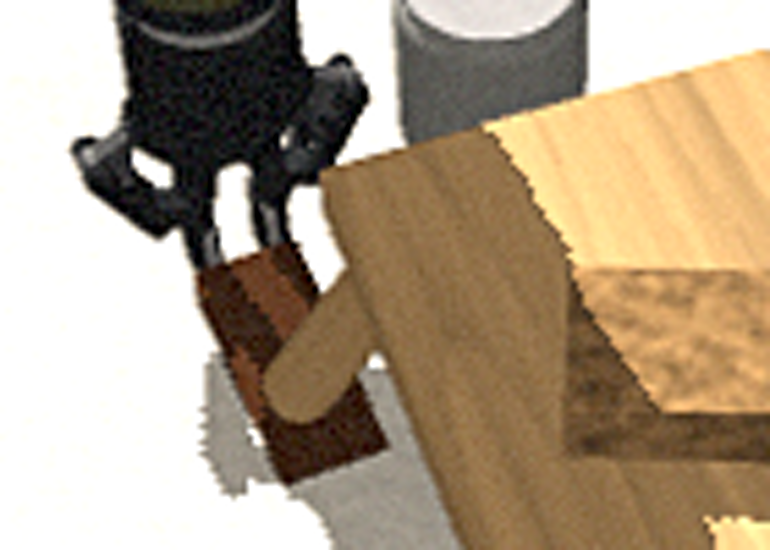

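```bash
python3 -m jog '[[[4,0,0],[0,0,0]],[[12,0,0],[0,0,0]],[[15,0,0],[0,0,0]],[[5,0,-25],[0,0,0]],[[0,0,-40],[0,0,0]],[[0,0,-40],[0,0,0]],[[0,0,-40],[0,0,0]],[[0,0,-40],[0,0,0]],[[0,0,-25],[0,0,0]],[[0,0,0],[0,0,0]]]'
python3 - <<'E'
from h import *
import cv2
st(); go([.508,.016,.30],88.9,7)
t=eyes.capture('top');s=eyes.capture('side')
cv2.imwrite('pics/t5.png',t);cv2.imwrite('pics/s5.png',s)
cv2.imwrite('pics/s5c.png',cv2.resize(cv2.convertScaleAbs(s[190:290,230:370],alpha=2),(770,550),interpolation=cv2.INTER_CUBIC))
cv2.imwrite('pics/t5c.png',cv2.resize(cv2.convertScaleAbs(t[150:340,200:500],alpha=1.6),(780,494),interpolation=cv2.INTER_CUBIC))
E
```

```text
t: 9.57
tcp_pos: [0.4799, 0.198, 0.2979]
tool_rot: [-2.233, -2.207, -0.001]
ft_force: [0.6, -0.6, -0.2]
grip_width: 0.236
t 9.57 p [0.4799 0.198  0.2979] xyaw 89.33 z [-0.001  0.002 -1.   ] F [ 0.56 -0.65 -0.2 ] g 0.236 j [-0.12  0.61 -0.58  1.88  0.45  0.79 -0.95]
[[[-26.0,4.0,-0.0],[-0.0,-0.0,0.1]],[[-26.0,5.0,-1.0],[-0.0,-0.0,0.1]],[[-26.0,4.0,-0.0],[-0.0,-0.0,0.0]],[[-26.0,4.0,-0.0],[-0.0,-0.0,0.1]],[[-26.0,5.0,-1.0],[-0.0,-0.0,0.0]],[[-26.0,4.0,-0.0],[-0.0,-0.0,0.1]],[[-26.0,5.0,-0.0],[-0.1,-0.1,0.0]]]
```

View pics/s5c.png

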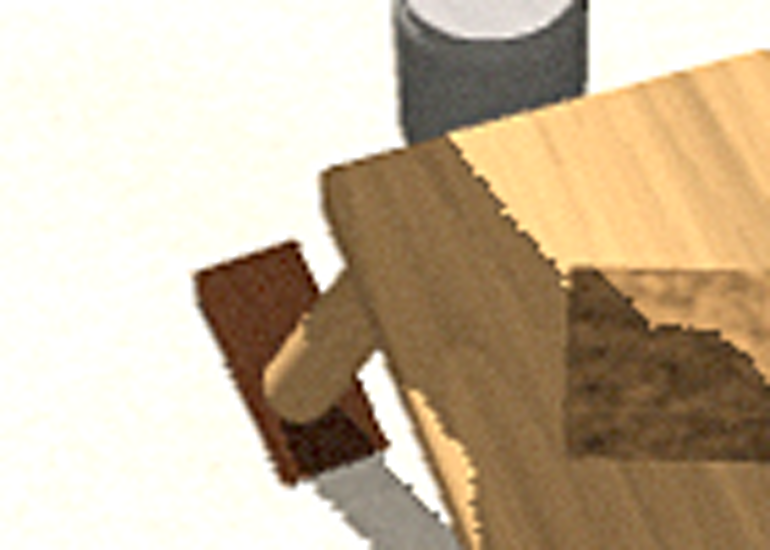

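View pics/t5c.png

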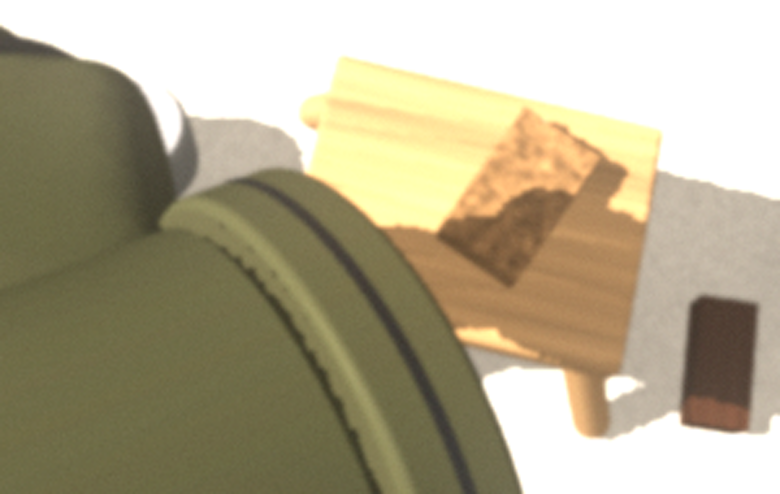

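```bash
python3 - <<'E'
from h import *
S=eyes.camera_model("side")
W=[[-55,-25,22],[-55,25,22],[55,-25,2],[55,25,2]]
ws=(np.array([[195,273],[295,240],[290,485],[385,445]])+.5)/5.5-.5+np.array((230,190))
p,r=fit([(S,W,ws)],[.48,.09,-1.57]);print(p,r.tolist())
d=np.array([.4765,.0665])-p[:2];print(d@[np.cos(p[2]),np.sin(p[2])],d@[-np.sin(p[2]),np.cos(p[2])])
E
python3 -m jog '[[[-26,4,0],[0,0,0.1]],[[-26,5,-1],[0,0,0.1]],[[-26,4,0],[0,0,0]],[[-26,4,0],[0,0,0.1]],[[-26,5,-1],[0,0,0]],[[-26,4,0],[0,0,0.1]],[[-23,4,0],[-0.1,-0.1,0]],[[0,0,0],[0,0,0]]]' -1 && python3 -c "
from h import *
st(); go([.508,.016,.27],88.9,2)"
```

```text
[ 0.48213679  0.08962205 -1.57970887] [[-0.6, 0.1], [0.3, -0.4], [-1.0, 0.1], [1.3, 0.2]]
0.02317136774940167 -0.005430487553156755
t: 10.68
tcp_pos: [0.5018, 0.0127, 0.2863]
tool_rot: [-2.227, -2.196, 0.038]
ft_force: [-0.4, 0.6, 0.1]
grip_width: 0.0
t 10.68 p [0.5018 0.0127 0.2863] xyaw 89.2 z [-0.027 -0.007 -1.   ] F [-0.38  0.58  0.08] g 0.0 j [ 0.25  0.62 -0.59  1.92  0.48  0.78 -0.63]
[[[2.0,3.0,8.0],[-0.8,0.2,0.1]],[[2.0,3.0,8.0],[-0.7,0.2,0.2]]]
```

The fit puts the foot 23.2 mm ahead of the wedge origin, against 23 nominal. The side crop shows the seat corner (322,172) and the sander corner (570,268) unmoved. Now the press.

```bash
python3 -m jog '[[[2,3,4],[-0.8,0.2,0.1]],[[2,3,5],[-0.7,0.2,0.1]],[[0,0,0],[0,0,0]]]' && python3 -c "
from h import *
st(); go([.508,.016,.265],88.9,2)"
```

```text
t: 11.05
tcp_pos: [0.5071, 0.0202, 0.2753]
tool_rot: [-2.234, -2.205, -0.0]
ft_force: [0.4, -0.9, 0.8]
grip_width: 0.005
t 11.05 p [0.5071 0.0202 0.2753] xyaw 89.26 z [-0.002  0.002 -1.   ] F [ 0.4  -0.95  0.77] g 0.005 j [ 0.23  0.63 -0.58  1.93  0.5   0.73 -0.66]
[[[-2.0,0.0,5.0],[-0.0,-0.1,0.2]],[[-2.0,1.0,5.0],[-0.1,-0.0,0.2]]]
```

```bash
python3 -m jog '[[[-2,0,5],[0,0,0]],[[-2,0,5],[0,0,0]],[[0,0,2],[0,0,0]]]'|sed -n '2p;4p'; python3 -m jog '[[[0,0,1.5],[0,0,0]]]'|sed -n '2p;4p'; python3 -m jog '[[[0,0,1.5],[0,0,0]]]'|sed -n '2p;4p'
```

```text
tcp_pos: [0.507, 0.0168, 0.2627]
ft_force: [-0.0, -0.4, 1.0]
tcp_pos: [0.507, 0.0168, 0.261]
ft_force: [0.3, -0.3, 0.2]
tcp_pos: [0.507, 0.0169, 0.2602]
ft_force: [-3.9, -0.7, 17.3]
```

```bash
python3 -m jog '[[[0,0,0.8],[0,0,0]]]'|sed -n '2p;4p'; python3 -m jog '[[[0,0,0.8],[0,0,0]],[[0,0,0.8],[0,0,0]]]'|sed -n '2p;4p'
```

```text
tcp_pos: [0.507, 0.0169, 0.2603]
ft_force: [-2.4, -1.1, 8.9]
tcp_pos: [0.5069, 0.017, 0.2603]
ft_force: [-2.0, -0.4, 7.1]
```

```bash
python3 -m jog '[[[0,0,0.9],[0,0,0]],[[0,0,0.9],[0,0,0]],[[0,0,0.9],[0,0,0]]]'|sed -n '2p;4p'; python3 -m jog '[[[0,0,0.9],[0,0,0]],[[0,0,0.9],[0,0,0]],[[0,0,0.9],[0,0,0]]]'|sed -n '2p;4p'; python3 -m jog '[[[0,0,0.9],[0,0,0]],[[0,0,0.9],[0,0,0]]]'|sed -n '1p;2p;4p'
```

```text
tcp_pos: [0.5067, 0.0171, 0.2603]
ft_force: [-1.5, -1.2, 8.7]
tcp_pos: [0.5066, 0.0172, 0.2603]
ft_force: [-1.8, -0.3, 8.4]
t: 13.05
tcp_pos: [0.5064, 0.0173, 0.2603]
ft_force: [-2.5, 0.1, 8.5]
```

Pressed at about 8 N for over 1 s, and the height held at 0.2603 m, so there was no sinking. Now I withdraw upwards and back.

```bash
python3 -m jog '[[[0,0,-2],[0,0,0]],[[0,0,-8],[0,0,0]],[[0,0,-25],[0,0,0]],[[0,0,-40],[0,0,0]],[[0,0,-40],[0,0,0]],[[-40,-10,0],[0,0,0]],[[-50,-15,0],[0,0,0]],[[-55,-15,0],[0,0,0]],[[-55,-15,0],[0,0,0]],[[-55,-15,0],[0,0,0]]]'; python3 -m jog '[[[-55,-15,0],[0,0,3]],[[-55,-15,0],[0,0,3]],[[0,0,0],[0,0,0]],[[0,0,0],[0,0,0]]]';  python3 - <<'E'
from h import *
import cv2
t=eyes.capture('top');s=eyes.capture('side');st()
cv2.imwrite('pics/t6.png',t);cv2.imwrite('pics/s6.png',s)
cv2.imwrite('pics/s6c.png',cv2.resize(cv2.convertScaleAbs(s[190:290,230:370],alpha=2),(770,550),interpolation=cv2.INTER_CUBIC))
E
```

```text
t: 14.3
tcp_pos: [0.4348, -0.2378, 0.3837]
tool_rot: [2.213, 2.213, 0.015]
ft_force: [0.4, 0.1, 0.7]
grip_width: -0.003
t: 14.8
tcp_pos: [0.3979, -0.3551, 0.3842]
tool_rot: [2.338, 2.079, 0.016]
ft_force: [0.2, 0.4, -0.3]
grip_width: -0.001
t 14.9 p [ 0.3979 -0.355   0.3842] xyaw 83.33 z [ 0.016 -0.003 -1.   ] F [ 0.23  0.18 -0.59] g 0.001 j [ 1.04  0.52 -0.64  1.73  0.35  0.99  0.16]
```

View pics/s6c.png

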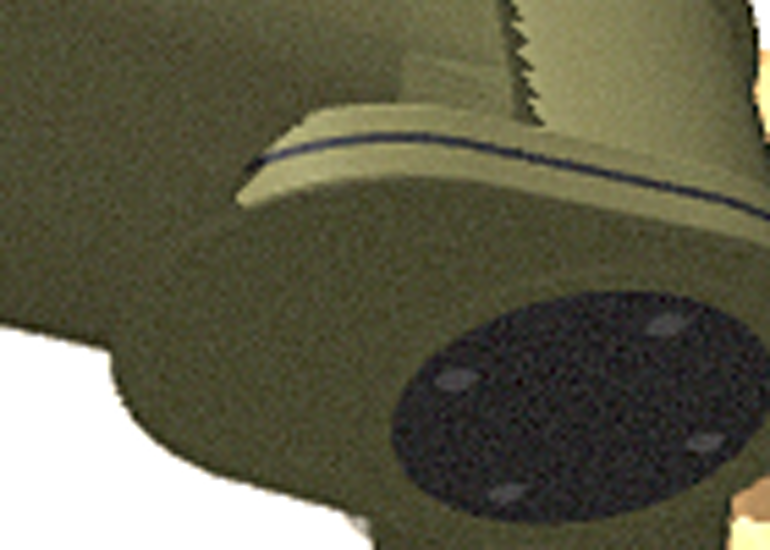

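View pics/t6.png

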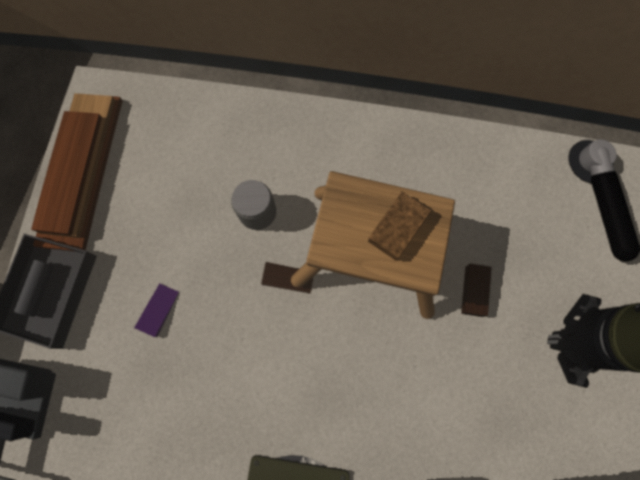

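View pics/s6.png

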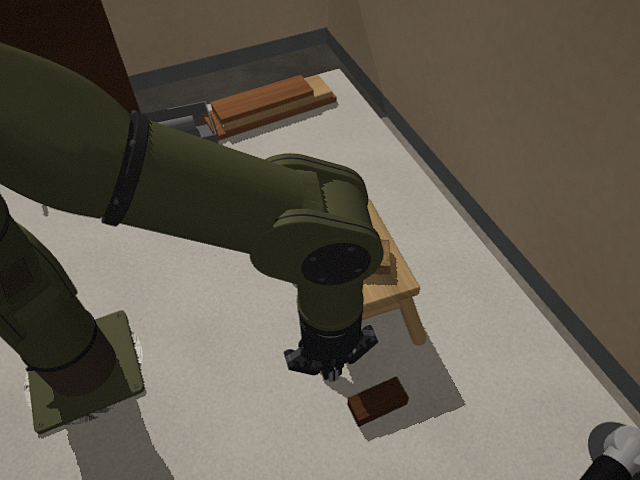

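Top view: wedge under the short leg at (288,278). The tin (254,205), offcut (476,290), sander (404,225) and seat look unmoved. I measure that, comparing with the first picture.

Run:
```python
from h import *
import cv2
T=eyes.camera_model('top')
a=cv2.imread('pics/top0.png',0);b=cv2.imread('pics/t6.png',0)
for n,(y0,y1,x0,x1) in dict(stool=(165,300,300,460),seat_corner=(235,300,290,330),sander=(190,262,366,442),tin=(176,232,228,280),offcut=(258,320,458,496),purple=(278,340,130,185)).items():
    f=lambda i:np.float32(i[y0:y1,x0:x1])
    w=cv2.createHanningWindow((x1-x0,y1-y0),cv2.CV_32F)
    d,r=cv2.phaseCorrelate(f(a),f(b),w);print(n,np.round(d,2),round(r,2))
c=cv2.imread('pics/t6.png')
cv2.imwrite('pics/t6c.png',cv2.resize(cv2.convertScaleAbs(c[240:310,245:345],alpha=2),(800,560),interpolation=cv2.INTER_CUBIC))
```

```text
stool [0.13 0.41] 1.12
seat_corner [0.18 0.01] 0.84
sander [ 0.1  -0.14] 1.09
tin [-0.08  0.07] 0.96
offcut [-0.06  0.04] 1.04
purple [ 0.03 -0.05] 1.04
```

View pics/t6c.png

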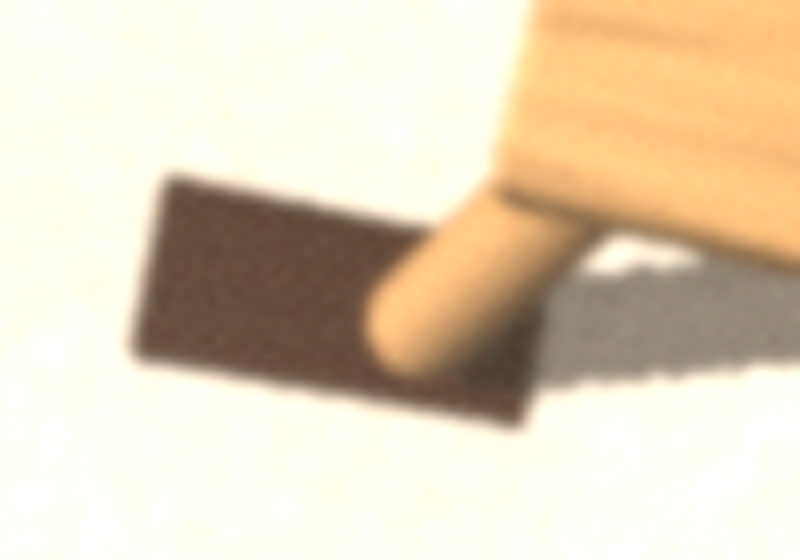

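Run:
```python
from h import *
T=eyes.camera_model('top')
px=(np.array([[133,353],[165,178],[522,428]])+.5)/8-.5+np.array((245,240))
p,r=fit([(T,[[-55,-25,22],[-55,25,22],[55,-25,2]],px)],[.48,.09,-1.57]);print(p,r.tolist())
d=np.array([.4765,.0665])-p[:2];print(d@[np.cos(p[2]),np.sin(p[2])],d@[-np.sin(p[2]),np.cos(p[2])])
print(env.sign_off())
```

```text
[ 0.48027225  0.09164651 -1.57976776] [[-0.5, 0.0], [-0.1, -0.2], [0.7, 0.2]]
0.025179337652235675 -0.003546502593219081
the job is handed in; nothing more can be done
None
```

The wedge is snug under the short leg, the seat corner held when I pressed it, and I handed the job in at about 15 s. I had no verdict back.

- **Wedge:** I pushed the brown wedge thin edge first with the two fingertips. Free sliding ended about where expected, and I stopped at about 4 N, with one reading of 5.0 N.
- **Press:** I pressed on the seat corner with the shut fingertips at about 7–9 N for about 1.2 s. The first contact reading was 17 N. The fingertip height did not change during the press.
- **Hand away:** the hand was lifted clear and moved off to the side before I handed in.

**Last checks:**
- **Bystanders:** in the top view, comparing the first and last pictures, the tin, offcut and sander show shifts within 0.2 px, which is under 1 mm.
- **Stool:** the seat corner moved 0.2 px. The comparison over the whole stool gave 0.4 px (about 1 mm), possibly disturbed by the wedge and its changed shadow being in the frame.
- **Snugness:** the two fits disagree slightly. Before the press, the side view put the foot 23.2 mm ahead of the wedge's origin. After the press, the top view, using three corners, gave 25.2 mm; nominal is 23. That is within the roughly 2 mm calibration error, and the pushing force and steady press both indicate firm contact.
- **Not checked:** the side view was blocked by the arm at the end, so I did not check again from there that the stool is level.

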